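# Change the bracket in the drill jig and hold the new blank in its corner

### The arm

A 7-joint arm with a two-finger parallel gripper is mounted at the origin on a cart in front of the work surface, level with it; the furniture and walls round the work are solid. World frame = base frame: x ahead of the robot, y to its left, z up, the work surface at z = 0. Lengths are in m, angles in rad, forces in N, time in s.
With the tool pointing down it reaches from about 0.4 to 0.875 m from the base axis. Payload 6.5 kg.
Tool frame: the origin (TCP) lies at the very end of the fingers, on their centre line; the grasp point (between the pads) lies 19 mm behind it; z points along the fingers, y is the line along which they close (so a half turn about z gives the same grasp; the last joint's range is limited). The gripper opens to 88 mm and grips with 3 to 60 N. Pads are 18 mm wide; open, the fingers measure 123 mm over their backs; the gripper's body (75 mm by 187 mm) begins 45 mm behind the grasp point.
Start: joints at [1.038, 0.536, -0.004, 1.538, 0.003, 1.067, -0.071], TCP at [0.293, -0.58, 0.215] pointing down, gripper open.
Joint ranges: [-2.7, 2.7], [-0.37, 2.16], [-1.27, 1.26], [0.24, 2.4], [-1.31, 4.45], [0.19, 1.91], [-2.76, 2.76]. Speed limits (rad/s): [2.39, 2.39, 3.14, 3.14, 3.14, 3.14, 3.14].

### API

Orientations are given as [roll, pitch, yaw] about the fixed x, y, z axes, in that order (R = Rz(yaw) Ry(pitch) Rx(roll)).
In Python, from rig import arm gives the robot as it stands.
- The arm moves only by the tool arm_command, never from a script. Its argument "rows" is a list of rows, each a list of 3 entries, a list of its own where there are three numbers: the shift along the world's x, y, z in mm, then the turn about the world's z in rad, then the finger opening in mm, from 0 to 88.1. In form: [[[dx, dy, dz], spin, hand], ...]. A call has 1 to 20 rows; each row is the pose to reach, as a shift and turn from the pose commanded when the call began; what a row does not reach only later rows make up. A row lasts 1/8 s, in which the tool goes at most 62.5 mm and 10.7 degrees, less where a joint would pass 70% of its speed; a pose out of reach is approached as far as the arm can. A call with a gripper value outside its range is refused whole. The fingers move at their own pace and stop on an object; the grip force is fixed at half the most. Time passes only in rows, so rows that repeat a pose let the fingers close. It gives the time, the measured TCP pose, the force, the opening and the grip force at its end, in the units of the state.
- arm.state(): the state, without advancing time (a new reading comes with each control period).
- arm.grab_frame(name): name is "side" or "top"; returns a dict with "img" (420x560x3 uint8, red, green, blue), "K" (3x3 intrinsics, pixels), "extrinsics" (4x4, takes a point from world to camera coordinates). Camera axes: x right, y down, z forward; pixel columns grow to the right and rows downward; lengths in m; the calibration is good to about 2 mm. A picture is of the moment at which its call begins. There is no depth.
- arm.finish_job(): hands the job in; it is judged then, once.
The state is a dict: "time_s": time; "joint_positions": joint angles; "qvel": joint speeds; "effort": joint torques, N m; "position": TCP position; "tool_rot": TCP orientation; "wrist_force": force on the tool from outside, world axes, zero at the start; "ft_torque": the same for the moment, N m; "grip_width": opening from 0.0 (shut) to 1.0 (fully open); "grip_force": force on a finger pad.
Only numpy, scipy, OpenCV 4.12 (cv2) and the standard library are available. Lean on these libraries where they do the work, as an engineer would, in place of code of your own. Each camera call takes 0.05 s, during which the arm holds its last target. There are 200 camera calls.

### The job

The drilled push-button bracket is still in the drill jig: slide it out from under the jig's bush plate and hang it by its large round hole on the free rod of the rack, leaving it hanging there by itself. Then take the undrilled bracket from the bench, set it on the jig plate and slide its foot under the bush plate into the corner, flat on the plate, until its toe touches the far fence and its side touches the side fence. Finish while still gripping it and pressing it firmly against both fences at once, ready for drilling; do not let go, and leave the other bracket hanging on the rack and the two loose push-buttons undisturbed.

Things in the scene. Friction and masses are not known exactly. Their poses are not given: they have to be found in the camera images.
- drilled_bracket: Aluminium L-bracket, 0.2 kg, 8 mm thick, starts in the jig within 4 mm of home. Origin: centre of the foot's underside, z up. Foot 52 (x) x 70 (y) x 8 mm, toe at +x, with two 6.6 mm holes. Upright leg at the heel: x -26 to -18 mm, 70 mm wide, top edge at z = 80 mm. Grip it from above across the leg's 8 mm (closing along x), under 20 mm down, so that the leg's large hole stays free.
- blank_bracket: The bracket to be drilled next: same shape, size, mass, origin and axes as drilled_bracket, large leg hole included, but no small holes in its foot. Starts standing on its foot on the bench, left or right of the jig, toe pointing away from the robot within 0.6 rad.
- jig: Steel drill jig, fixed to the bench. Origin on the bench, z up. Base plate x -95 to 75, y -87 to 63 mm, top at z = 12 mm. The dark bush plate, on the far fence, reaches back over the bracket's foot: x 8 to 64, y -31 to 31 mm, underside 11.5 mm above the base (3.5 mm over an 8 mm foot), top with its two brass drill bushes 26.5 mm above the base.
- jig_home (a point): Where a bracket's origin lies when it is fully home in the corner, flat on the base: jig (9, 0, 12) mm. Axes as the jig's, and the bracket's axes then lie along them. The bracket can come in only from -x (bush plate overhead) and -y.
- toe_fence: The jig's far fence, against which the toe presses towards jig +x. Face at jig x = 35 mm, y -47 to 37 mm, 11.5 mm high above the base. Fixed; origin and axes are the jig's.
- side_fence: The jig's side fence, against which the bracket's +y side presses towards jig +y. Face at jig y = 35 mm, x -36 to 30 mm, 25 mm high above the base. Fixed; origin and axes are the jig's.
- rack: Grey hanging rack, fixed to the bench left or right of the jig. Origin on the bench under the post, z up. Base x -105 to 35, y -95 to 95 mm, 8 mm thick; crossbar along y, 25 mm square, top at z = 122.5 mm. Two 10 mm round rods point to -x at y = 60 (occupied) and y = -60 mm (free), x -12 to -120 mm, rising 6 degrees outward (axis at z = 110 mm at the crossbar).
- free_rod (a point): Point on the axis of the free rod, 57 mm in front of the crossbar, 116 mm above the bench; axes as the rack's, the rod's free end lies 50 mm further to -x.
- drilled_bracket_hole (a point): Centre of the large hole in drilled_bracket's leg, mid-thickness: (-22, 0, 48) mm in the bracket's frame, same axes.
- hung_bracket: An earlier drilled bracket, same shape, origin and axes as drilled_bracket, hanging by its large hole on the other rod (tilted about 15 degrees, foot towards the rack). To be left hanging there.
- stop_button: Loose red mushroom push-button, 40x39 mm, 68 mm high, standing on the bench behind the work; leave alone. Origin under its centre.
- button_green: Loose green push-button, 40x32 mm, 52 mm high, standing on the bench behind the work; leave alone. Origin under its centre.
Things that resemble listed ones, but are neither listed nor needed, are in the scene too. What is shaped like the drilled_bracket but yellow is not meant.

How it is judged:
On the way, in this order (a step that is already met when the one before it is completed fails the run):
1. the drilled bracket hangs by its large hole on the free rod, let go and at rest (x of drilled_bracket_hole in the frame of free_rod between -0.045 and 0.045 m and y of drilled_bracket_hole in the frame of free_rod between -0.01 and 0.01 m and z of drilled_bracket_hole in the frame of free_rod between -0.017 and 0.004 m and contact force between drilled_bracket and rack above 0.8 N and contact force between drilled_bracket and the fingers below 0.05 N and contact force between drilled_bracket and the arm below 0.05 N and linear speed of drilled_bracket below 0.05 m/s), for 0.2 s.
2. the blank is home in the jig's corner, pressed on both fences by the gripper (x of blank_bracket in the frame of jig between 0.007 and 0.0115 m and y of blank_bracket in the frame of jig between -0.002 and 0.0025 m and z of blank_bracket in the frame of jig between 0.01 and 0.0135 m and angle between the x axis of blank_bracket and the x axis of jig, either way round below 0.04 rad and angle between blank_bracket's own z axis and vertical below 0.04 rad and contact force between blank_bracket and toe_fence above 1 N and contact force between blank_bracket and side_fence above 1 N and contact force between blank_bracket and the fingers above 3 N), for 0.2 s.
At the end, for the whole second after the job is handed in: Drilled bracket hangs still by its hole on the free rod, carried by the rack alone, untouched. Blank flat on the jig plate, within 2 mm and 0.04 rad of home, pressing on each fence with over 1 N, the fingers still on it (over 3 N) (all of step 1 and all of step 2); the arm keeps its last pose, push and grip.
It fails at once if the bracket already hanging on the rack is knocked off or shoved (moved more than 40 mm) (distance of hung_bracket from where it was at the start of the episode above 0.04 m).
It fails at once if the red push-button is moved more than 30 mm (distance of stop_button from where it was at the start of the episode above 0.03 m).
It fails at once if the green push-button is moved more than 30 mm (distance of button_green from where it was at the start of the episode above 0.03 m).
It also fails if it takes over 72 s, if anything falls off the work surface, if the arm or the gripper's body presses on something with over 40 N, if the wrist force passes 120 N, or if a joint passes its speed limit or range.

## Working session

There is one attempt and no reset: what is moved stays moved. The work goes in short steps, Python scripts to look and compute and a tool call to move; the robot and the scene stay as the last step left them, time stands still between calls to the robot, and variables do not carry over. Pictures are saved under pics/ and viewed, at most 10 in all, crops included, and the job is handed in when it is done.

Besides the shell and the picture viewer there is one more tool, called after "Emit:" as name([rows], argument=value, ...), one row to a line, values as JSON. arm_command: Moves the arm, as the interface text tells. Its arguments: {"type":"object","properties":{"rows":{"type":"array","items":{"type":"array"}}},"required":["rows"]}

```bash
mkdir -p pics
cat > h.py <<'E'
import numpy as np, cv2
from rig import arm
def cam(n):
    f=arm.grab_frame(n); return f['img'],np.array(f['K']),np.array(f['extrinsics'])
def ray(K,E,uv):
    R,t=E[:3,:3],E[:3,3]; d=R.T@np.linalg.solve(K,[uv[0],uv[1],1.]); return -R.T@t,d
def onz(K,E,uv,z):
    o,d=ray(K,E,uv); return o+d*(z-o[2])/d[2]
def proj(K,E,p):
    q=K@(E[:3,:3]@np.asarray(p,float)+E[:3,3]); return q[:2]/q[2]
def tri(a,b):  # (K,E,uv) x2
    (o1,d1),(o2,d2)=ray(*a),ray(*b); A=np.stack([d1,-d2],1); s=np.linalg.lstsq(A,o2-o1,rcond=None)[0]
    p,q=o1+s[0]*d1,o2+s[1]*d2; return (p+q)/2,np.linalg.norm(p-q)
def save(n,img,s=1):
    cv2.imwrite('pics/'+n,cv2.resize(img[:,:,::-1],None,fx=s,fy=s,interpolation=cv2.INTER_CUBIC))
E
python3 - <<'E'
from h import *
np.set_printoptions(precision=4,suppress=True)
for n in('top','side'):
    i,K,E=cam(n); save(n+'0.png',i,1.42); print(n,K[0],K[1],-E[:3,:3].T@E[:3,3],E[:3,:3])
print(arm.state())
E
```

```text
top [478.5937   0.     284.4449] [  0.     478.5937 214.7344] [0.2878 0.0113 1.493 ] [[ 0.0616 -0.9981  0.0013]
 [-0.9769 -0.0605 -0.2051]
 [ 0.2048  0.0113 -0.9787]]
side [389.0801   0.     280.6549] [  0.     389.0801 211.5835] [0.1702 0.8249 0.4263] [[-0.8842 -0.4667 -0.0188]
 [-0.145   0.3124 -0.9388]
 [ 0.444  -0.8274 -0.3439]]
{'time_s': 0.1, 'joint_positions': array([ 1.0378,  0.5371, -0.0044,  1.5387,  0.0026,  1.0673, -0.0712]), 'qvel': array([ 0.0009, -0.0018, -0.0017, -0.0033, -0.0012, -0.0006, -0.0007]), 'effort': array([  0.0029, -57.2071,   0.9935, -25.2229,  -0.0563,   0.0135,
         0.0001]), 'position': array([ 0.2922, -0.58  ,  0.2142]), 'tool_rot': array([-3.1401,  0.0001,  0.4668]), 'wrist_force': array([-0.4902, -0.4678, -0.0404]), 'ft_torque': array([0.0206, 0.0233, 0.0026]), 'grip_force': 0.0, 'grip_width': 0.9979309839337814}
```

View pics/top0.png

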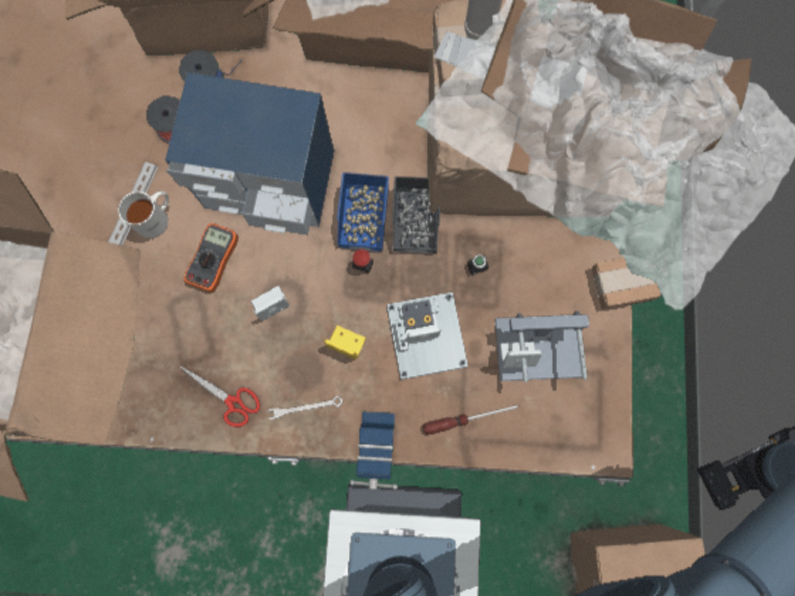

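View pics/side0.png

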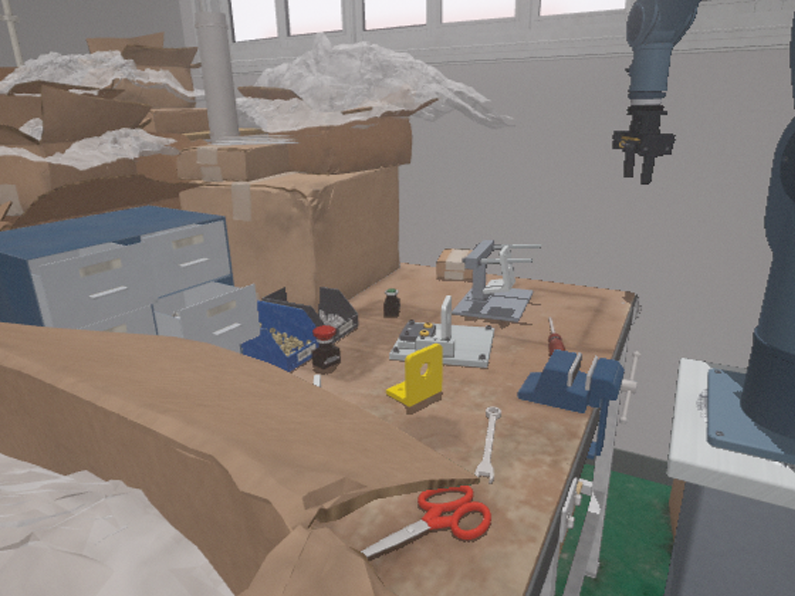

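The top view shows four look-alikes:
- drilled bracket in the jig at (420,322)
- blank at (270,302), whitish and standing alone
- yellow decoy at (345,341), not wanted
- hung bracket on the left rod at (520,350)

The rack's free rod is on the right, near (560,350), with the jig plate at (428,335). I'll check all this in one close crop.

Run:
```python
from h import *
i,K,E=cam('top'); a=cv2.resize(i[195:285,170:420],None,fx=3.2,fy=3.2,interpolation=cv2.INTER_CUBIC)
s,_,_=cam('side'); b=cv2.resize(s[160:255,210:400],None,fx=3.2,fy=3.2,interpolation=cv2.INTER_CUBIC)
o=np.zeros((592,800,3),np.uint8); o[:288]=a; o[288:592,:608]=b; save('crop1.png',o)
```

```text
(no output)
```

View pics/crop1.png

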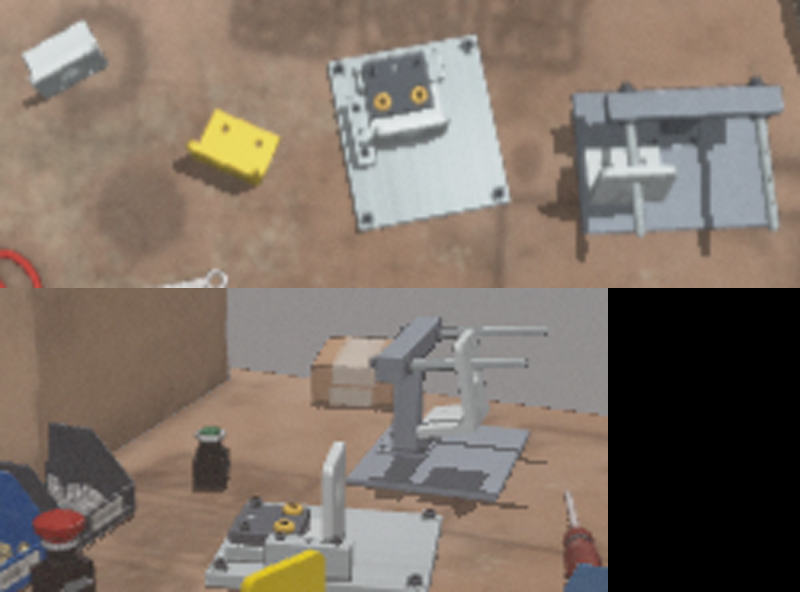

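The crop confirms the choices. The drilled bracket's leg top is at crop (370,130)-(447,122). The blank is at (65,60), and its dim leg face is towards the robot. The free rod runs from (762,118) to (775,228). Next I'll measure them.

Run:
```python
from h import *
np.set_printoptions(precision=4,suppress=True)
i,K,E=cam('top'); hsv=cv2.cvtColor(i,cv2.COLOR_RGB2HSV)
# jig plate outline
m=((hsv[:,:,1]<50)&(hsv[:,:,2]>110)).astype(np.uint8)
m[:, :262]=0; m[:,335:]=0; m[:200]=0; m[270:]=0
c=max(cv2.findContours(m,cv2.RETR_EXTERNAL,cv2.CHAIN_APPROX_NONE)[0],key=cv2.contourArea)
hull=cv2.convexHull(c)
q=cv2.boxPoints(cv2.minAreaRect(np.float32([onz(K,E,p[0],.012)[:2]*1000 for p in hull])))
print('plate',q, np.linalg.norm(q[1]-q[0]),np.linalg.norm(q[2]-q[1]))
crop=lambda x,y:(170+x/3.2-.34,195+y/3.2-.34)
P=[(330,63),(472,37),(508,200),(360,230)]
print('eye corners',[onz(K,E,crop(*p),.012)[:2] for p in P])
b=((hsv[:,:,0]>12)&(hsv[:,:,0]<30)&(hsv[:,:,1]>150)&(hsv[:,:,2]>120)).astype(np.uint8); b[:,:275]=0;b[:,310:]=0;b[:215]=0;b[235:]=0
n,l,st,ce=cv2.connectedComponentsWithStats(b)
for k in range(1,n): print('bush',st[k,4],ce[k],onz(K,E,ce[k],.0385)[:2])
print('drilled leg top', [onz(K,E,crop(*p),.092)[:2] for p in [(370,130),(447,122)]])
print('crossbar top',[onz(K,E,crop(*p),.1225)[:2] for p in [(608,92),(780,88),(782,112),(608,118)]])
print('free rod',onz(K,E,crop(763,117),.111)[:2],onz(K,E,crop(774,227),.122)[:2])
print('occ rod',onz(K,E,crop(628,122),.111)[:2],onz(K,E,crop(641,233),.122)[:2])
bl=cv2.resize(i[195:235,170:210],None,fx=10,fy=10,interpolation=cv2.INTER_CUBIC)
rk=cv2.resize(i[215:275,345:420],None,fx=5.333,fy=5.333,interpolation=cv2.INTER_CUBIC)
o=np.zeros((400,800,3),np.uint8);o[:,:400]=bl;o[:320,400:]=rk[:320,:400];save('crop2.png',o)
```

```text
plate [[ 430.8761   28.2141]
 [ 468.9218 -120.9451]
 [ 637.9384  -77.8345]
 [ 599.8927   71.3248]] 153.93488 174.42802
eye corners [array([0.5967, 0.0653]), array([ 0.6317, -0.0735]), array([ 0.4719, -0.1161]), array([0.434 , 0.0254])]
drilled leg top [array([0.519 , 0.0212]), array([ 0.5309, -0.0496])]
crossbar top [array([ 0.5624, -0.1933]), array([ 0.5758, -0.3498]), array([ 0.5537, -0.3517]), array([ 0.5384, -0.194 ])]
free rod [ 0.5502 -0.3374] [ 0.4487 -0.3453]
occ rod [ 0.5379 -0.2141] [ 0.436  -0.2266]
```

View pics/crop2.png

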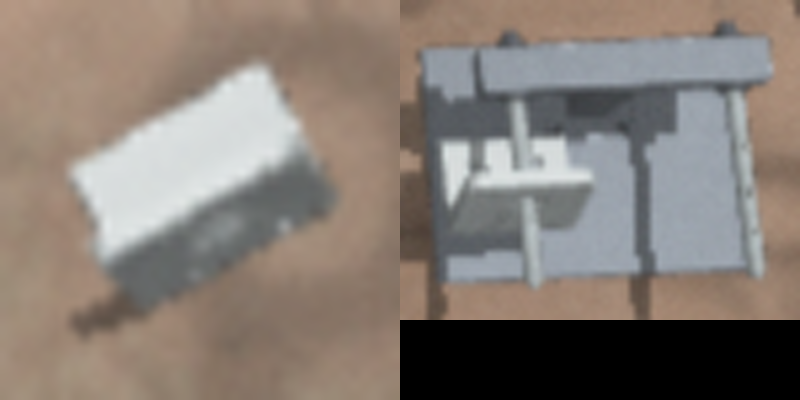

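Crop 2 shows the blank's toe edge at (70,165)-(262,62), front top edge at (105,262)-(305,140) and leg bottom at (135,310)-(335,200). The right-hand rod is free.

Run:
```python
from h import *
np.set_printoptions(precision=4,suppress=True)
i,K,E=cam('top'); g=cv2.cvtColor(i,cv2.COLOR_RGB2GRAY).astype(float)
c=lambda x,y:(169.55+x/10,194.55+y/10)
for n,pts,z in[('toe',[(70,165),(262,62)],.008),('legtop',[(105,262),(305,140)],.08),('legbot',[(135,310),(335,200)],0)]:
    a,b=[onz(K,E,c(*p),z)[:2] for p in pts]; d=a-b
    print(n,a,b,'mid',(a+b)/2,'len',np.linalg.norm(d),'yaw',np.arctan2(-d[0],d[1]))
# free rod: per-row centroid of brightness above base
hs=cv2.cvtColor(i,cv2.COLOR_RGB2HSV)
pt=[]
for v in range(234,266):
    u0=408.2+(v-232)*(411.5-408.2)/34
    us=np.arange(int(u0)-4,int(u0)+6); w=np.clip(g[v,us]-175,0,None)
    if w.sum()>20: pt.append((np.sum(us*w)/w.sum(),v))
pt=np.array(pt); print(len(pt),pt[::5]); f=np.polyfit(pt[:,1],pt[:,0],1); print(f)
for v,z in((233,.111),(249,.116),(265,.1215)): print(onz(K,E,(np.polyval(f,v),v),z))
# leg top of drilled
m=(g>215).astype(np.uint8); m[:,:280]=0;m[:,315:]=0;m[:225]=0;m[242:]=0
n,l,st,ce=cv2.connectedComponentsWithStats(m); k=1+np.argmax(st[1:,4]); ys,xs=np.where(l==k)
r=cv2.minAreaRect(np.float32([onz(K,E,(x,y),.092)[:2]*1000 for x,y in zip(xs,ys)])); print('leg',r,cv2.boxPoints(r))
print(hs[232,285:310,2])
```

```text
toe [0.5893 0.3711] [0.6266 0.3136] mid [0.608  0.3423] len 0.06848400452526437 yaw 0.5749463940731546
legtop [0.5457 0.3399] [0.5868 0.2835] mid [0.5662 0.3117] len 0.06978486360424428 yaw 0.6308046186085392
legbot [0.5454 0.3474] [0.5848 0.2875] mid [0.5651 0.3174] len 0.07167421065355294 yaw 0.5824130115797395
0 []Traceback (most recent call last):
  File "<stdin>", line 15, in <module>
IndexError: too many indices for array: array is 1-dimensional, but 2 were indexed
```

Run:
```python
from h import *
np.set_printoptions(precision=4,suppress=True,linewidth=150)
i,K,E=cam('top'); g=cv2.cvtColor(i,cv2.COLOR_RGB2GRAY).astype(int)
for v in (240,250,260): print(v,g[v,400:422])
print(g[228:242,284:312])
```

```text
240 [164 165 163 161 161 161 152 133 162 173 141 134 134 134 137 137 138 139 139 138 142 137]
250 [163 162 162 162 164 164 161 156 117 149 148 152 135 131 131 133 130 129 125 122 119 118]
260 [160 162 161 160 159 162 165 161 157 128 148 184 176 130 130 134 131 126 129 127 124 119]
[[120  98 111 130 158 160 162 144 112 104 104 103 102 102 104 108 104  97 106 111 123 167 223 220 211 208 208 206]
 [145 113 106 108 120 123 124 113 103 108 106 102  93  90 107 115 118 142 201 207 207 213 224 222 213 207 207 207]
 [183 131 106 104 105 105 104  89  86 113 115 121 134 146 198 206 206 210 223 225 225 225 226 226 216 207 207 210]
 [199 136  98 108 116 117 129 137 149 201 207 207 210 214 224 225 227 226 229 229 230 230 229 229 220 204 204 210]
 [204 134 149 202 208 206 210 211 214 225 224 225 226 227 227 229 231 230 231 231 231 231 230 230 220 193 179 206]
 [200 145 207 223 225 226 225 227 227 228 229 230 230 230 231 232 230 231 230 229 226 213 196 192 167 147 180 208]
 [202 166 217 202 217 226 229 231 231 230 230 229 228 228 227 226 213 197 191 167 161 146 132 130 113 128 196 208]
 [207 202 202 166 196 220 227 228 228 226 213 198 192 176 165 163 147 133 128 111 108 107 103 104 106 142 203 212]
 [210 214 183 142 180 202 194 191 174 163 147 135 136 130 130 128 119 109 101 101 101  99 103 102 120 173 209 212]
 [211 208 157 115 130 140 132 131 116 107 106 109 114 113 118 114 105 102 101 100 103 107 119 129 170 201 211 213]
 [199 159 115 100 107 104 103 102 101 101 101 102 104 106 107 104 105 109 111 109 123 138 185 191 202 210 213 213]
 [149 126 106 101 100 102  99 101 100 101 101 105 107 108 113 117 123 128 127 138 184 193 208 209 212 211 211 213]
 [124 128 127 107 100 105 107 108 108 116 125 125 125 125 131 140 185 187 188 191 205 207 210 211 212 213 211 213]
 [120 184 191 127 123 122 124 126 126 140 182 183 183 182 185 191 206 204 204 207 208 209 211 212 212 213 212 213]]
```

Run:
```python
from h import *
np.set_printoptions(precision=4,suppress=True)
i,K,E=cam('top')
p=onz(K,E,(297.2,235.0),.092); a=onz(K,E,(290,236.2),.092);b=onz(K,E,(304,233.9),.092);d=a-b
yaw=np.arctan2(-d[0],d[1]); print('front',p,yaw,'leg',p[:2]+.004*np.array([np.cos(.249),np.sin(.249)]))
for u,v,z in((408.6,240,.1134),(410.05,250,.1165),(411.3,260,.1198)): print(onz(K,E,(u,v),z))
```

```text
front [ 0.5221 -0.014   0.092 ] 0.22652257214383945 leg [ 0.526 -0.013]
[ 0.5238 -0.3385  0.1134]
[ 0.4943 -0.3421  0.1165]
[ 0.465  -0.3451  0.1198]
```

Emit:
arm_command([
  [[20, 50, 15], 0.17, 40],
  [[40, 100, 25], 0.34, 40],
  [[63, 150, 25], 0.51, 40],
  [[86, 206, 25], 0.68, 40],
  [[109, 262, 25], 0.85, 40],
  [[132, 318, 25], 1.02, 40],
  [[155, 374, 25], 1.19, 40],
  [[178, 430, 25], 1.35, 40],
  [[200, 490, 25], 1.352, 40],
  [[222, 540, 25], 1.352, 40],
  [[235, 566, 15], 1.352, 40],
  [[235, 566, -20], 1.352, 40],
])

```text
time_s: 1.9
position: [0.5301, -0.0111, 0.1962]
tool_rot: [3.136, 0.0, 1.823]
wrist_force: [-0.2, -0.7, -0.9]
grip_width: 0.452
grip_force: 0.0
```

Emit:
arm_command([
  [[-2, 0, -40], 0, 40],
  [[-2, 0, -85], 0, 40],
  [[-2, 0, -110], 0, 40],
  [[-2, 0, -119], 0, 40],
  [[-2, 0, -119], 0, 40],
])

```text
time_s: 2.52
position: [0.5257, -0.0144, 0.0761]
tool_rot: [-3.142, -0.0, 1.819]
wrist_force: [-0.1, 0.6, 0.1]
grip_width: 0.453
grip_force: 0.0
```

Run:
```python
from h import *
i,K,E=cam('top'); a=cv2.resize(i[195:265,260:340],(400,350),interpolation=cv2.INTER_CUBIC)
s,_,_=cam('side'); b=cv2.resize(s[190:270,260:360],(400,320),interpolation=cv2.INTER_CUBIC)
o=np.zeros((350,800,3),np.uint8); o[:,:400]=a; o[:320,400:]=b; save('c3.png',o); print(arm.state()['position'])
```

```text
[ 0.52646887 -0.01441713  0.07700891]
```

View pics/c3.png

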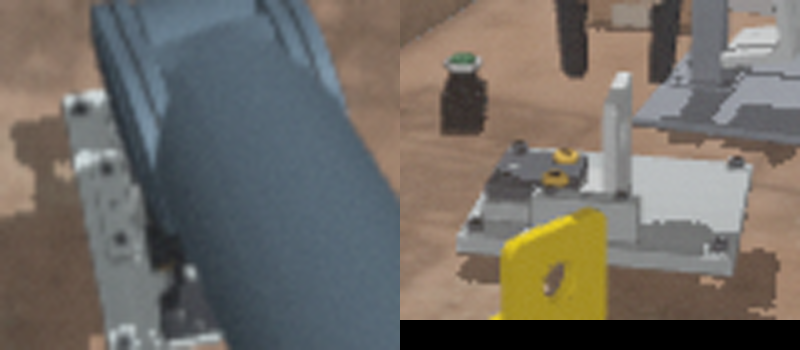

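Run:
```python
from h import *
s,K,E=cam('side'); T=arm.state()['position']; print(T)
c=lambda p:(np.array(proj(K,E,p))-[260,190])*4+[400,0]
print('tcp',c(T),'leg top home',c([.526,-.0133,.092]))
d=np.array([np.cos(.249),np.sin(.249),0]); print('tips',c(T+.02*d),c(T-.02*d))
print('stale tips if z.195',c(T+.02*d+[0,0,.119]))
save('s4.png',s[150:290,200:400],4)
```

```text
[ 0.52653887 -0.01449757  0.07713027]
tcp [615.76741613 108.50932105] leg top home [616.05926399  86.90318975]
tips [584.19516715 106.38394291] [647.6349605  110.65457786]
stale tips if z.195 [584.92229389 -78.41783878]
```

View pics/s4.png

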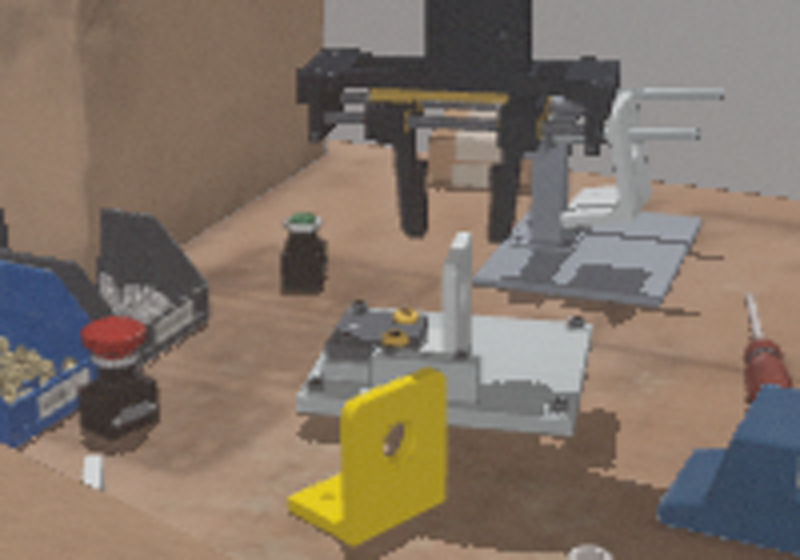

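Run:
```python
from h import *
s,K,E=cam('side'); T=arm.state()['position']
print('start tcp',proj(K,E,[.2922,-.58,.2142])*1.42)
R=np.array([[.9692,-.2462],[.2462,.9692]]); o=np.array([.5407,-.0106])
S=lambda p:(proj(K,E,p)-[200,150])*4
for x,y,z in[(-95,63,12),(-95,-87,12),(75,63,12),(-17,35,92),(-17,-35,92)]: print((x,y,z),S([*(o+R@[x/1e3,y/1e3]),z/1e3]))
print(arm.state()['joint_positions'],arm.state()['grip_width'])
for dz in (0,.02,.025): print(S(T+[0,0,dz]))
```

```text
start tcp [634.93969665 190.10846499]
(-95, 63, 12) [572.58477395 418.22543202]
(-95, -87, 12) [592.09765891 321.14496172]
(75, 63, 12) [294.08079228 393.74800014]
(-17, 35, 92) [450.64787763 266.29904266]
(-17, -35, 92) [468.06281374 228.10178595]
[ 0.28238902  0.56943319 -0.43636559  1.94343282  0.36080574  0.70293644
 -0.12383022] 0.45207209198453785
[455.90907671 268.6481827 ]
[456.25338733 238.5542024 ]
[456.34023256 230.96361827]
```

The side view shows the jig and leg where I measured them (leg top at (450-468, 228-266)). The fingertips, at (413,235) and (500,235), look about 20 mm higher than the reported TCP. A test close here is harmless and will show whether they reach the leg.

Emit:
arm_command([
  [[0, 0, 0], 0, 0],
  [[0, 0, 0], 0, 0],
  [[0, 0, 0], 0, 0],
  [[0, 0, 0], 0, 0],
  [[0, 0, 0], 0, 0],
])

```text
time_s: 3.35
position: [0.5255, -0.0144, 0.0759]
tool_rot: [-3.142, -0.0, 1.819]
wrist_force: [0.7, 0.3, 0.3]
grip_width: 0.001
grip_force: 0.0
```

Run:
```python
from h import *
i,K,E=cam('top')
for z in(.214,.236,.3,.34): print(z,proj(K,E,[.2922,-.58,z])*1.42)
t0=cv2.imread('pics/top0.png')[425:545,660:795]; s0=cv2.imread('pics/side0.png')[80:210,560:720]
o=np.zeros((400,800,3),np.uint8); o[:356,:400]=cv2.resize(t0,(400,356));o[:325,400:]=cv2.resize(s0,(400,325)); cv2.imwrite('pics/c5.png',o)
```

```text
0.214 [725.01387001 465.19899901]
0.236 [730.67666447 465.5124662 ]
0.3 [748.34367064 466.49043332]
0.34 [760.38663174 467.15707825]
```

View pics/c5.png

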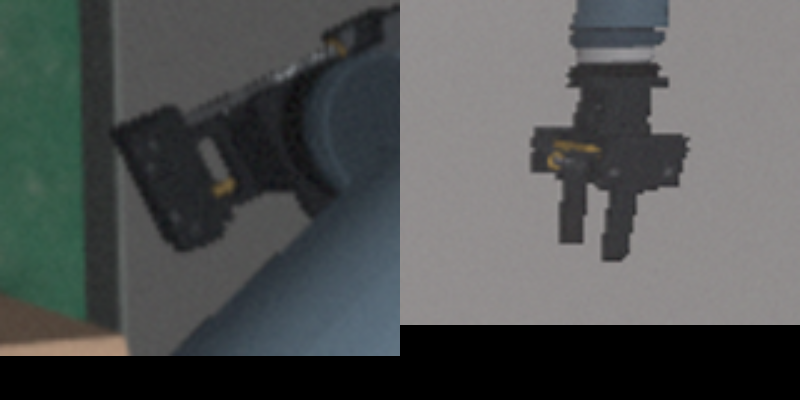

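The top view shows no large sideways offset, since the body centre is near (275,100) where predicted. In the side view the tips end about 23 mm above the reported TCP in both poses. So the real tips are about 22 mm higher than reported, and I'll open and go lower.

Emit:
arm_command([
  [[0, 0, 6], 0, 40],
  [[0, 0, 6], 0, 40],
  [[0, 0, 6], 0, 40],
  [[0, 0, 6], 0, 40],
  [[0, 0, -8], 0, 40],
  [[0, 0, -16], 0, 40],
  [[0, 0, -21], 0, 40],
  [[0, 0, -21], 0, 40],
])

```text
time_s: 4.4
position: [0.5251, -0.0144, 0.0543]
tool_rot: [-3.141, -0.0, 1.819]
wrist_force: [-0.0, 0.3, 0.0]
grip_width: 0.453
grip_force: 0.0
```

Run:
```python
from h import *
i,K,E=cam('side'); save('s6.png',i[180:260,270:370],5);print(arm.state()['position'],arm.state()['wrist_force'])
```

```text
[ 0.52542711 -0.01437141  0.05472081] [ 0.35563034 -0.63871014  0.19555388]
```

View pics/s6.png

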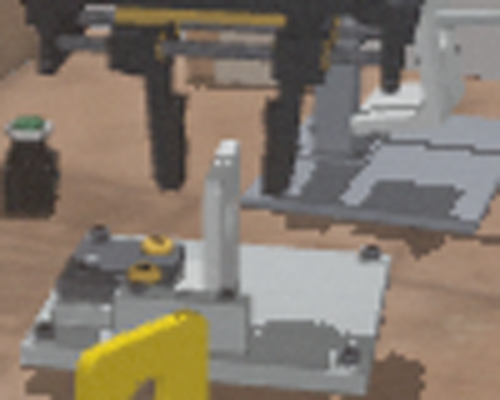

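The tips now straddle the leg: fingers at (170,187) and (275,192), leg top at (225,140-178). I'll close again.

Emit:
arm_command([
  [[0, 0, 0], 0, 0],
  [[0, 0, 0], 0, 0],
  [[0, 0, 0], 0, 0],
  [[0, 0, 0], 0, 0],
  [[0, 0, 0], 0, 0],
])

```text
time_s: 5.08
position: [0.5256, -0.0145, 0.055]
tool_rot: [3.141, 0.0, 1.819]
wrist_force: [-0.1, 0.3, 1.2]
grip_width: 0.085
grip_force: 30.0
```

The leg is gripped: the opening is 7.5 mm at 30 N. Next I slide out, lift and travel to a point in front of the free rod.

Emit:
arm_command([
  [[-10, -2.5, 1], 0, 0],
  [[-22, -5.5, 1], 0, 0],
  [[-36, -9, 1], 0, 0],
  [[-48, -12, 1], 0, 0],
  [[-60, -15, 10], 0, 0],
  [[-70, -18, 50], 0, 0],
  [[-80, -25, 100], -0.02, 0],
  [[-90, -50, 140], -0.05, 0],
  [[-100, -95, 150], -0.08, 0],
  [[-110, -150, 150], -0.11, 0],
  [[-120, -205, 150], -0.149, 0],
  [[-130, -260, 150], -0.149, 0],
  [[-140, -310, 150], -0.149, 0],
  [[-146, -340, 140], -0.149, 0],
  [[-146, -340, 100], -0.149, 0],
  [[-146, -340, 75], -0.149, 0],
  [[-146, -340, 66], -0.149, 0],
  [[-146, -340, 66], -0.149, 0],
  [[-146, -340, 66], -0.149, 0],
])

```text
time_s: 7.45
position: [0.3802, -0.3549, 0.1221]
tool_rot: [3.14, 0.002, 1.67]
wrist_force: [0.3, -0.1, -1.9]
grip_width: 0.088
grip_force: 30.0
```

Run:
```python
from h import *
i,K,E=cam('side'); a=cv2.resize(i[150:240,290:410],(600,450),interpolation=cv2.INTER_CUBIC)
t,K2,E2=cam('top'); b=t[210:300,380:440] if 0 else t[210:300,360:420]
o=np.zeros((450,800,3),np.uint8);o[:,:600]=a;o[:300,600:]=cv2.resize(b,(200,300)); save('s7.png',o)
T=arm.state()['position'];print(T,arm.state()['tool_rot'],arm.state()['grip_width'])
d=np.array([-.995,-.0998,.105]); f=np.array([.4945,-.342,.116])
S=lambda p:(proj(K,E,p)-[290,150])*5
print('hole exp',S(T+[0,.001,.005]),'rod tip exp',S(f+d*.05),'rod base',S(f-d*.055))
```

```text
[ 0.38010223 -0.35490326  0.1219837 ] [3.14034822e+00 1.47571653e-03 1.66985662e+00] 0.09121997054349942
hole exp [568.00170749 112.36670094] rod tip exp [457.16015554 113.47085179] rod base [287.73089015 117.59922584]
```

View pics/s7.png

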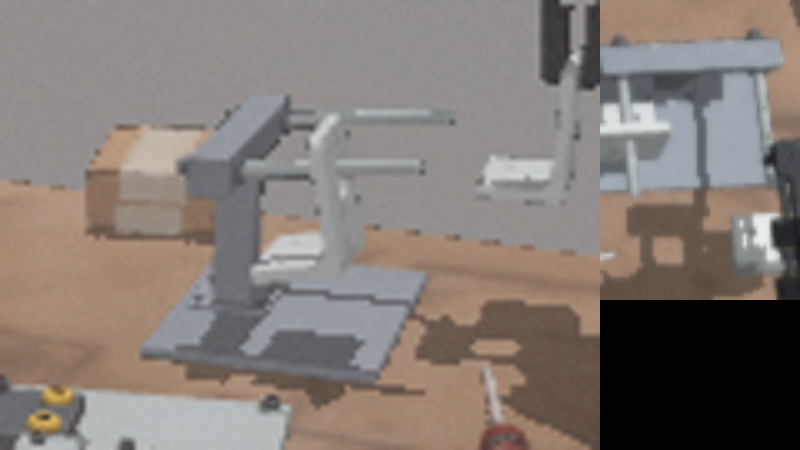

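Run:
```python
from h import *
i,K,E=cam('side');t,K2,E2=cam('top'); T=arm.state()['position']
c,s=np.cos(.1),np.sin(.1); R=np.array([[c,-s,0],[s,c,0],[0,0,1]])
o=T+[0,.001,.005]-R@[-.022,0,.048]
for n,p in[('legtop -x +y',[-.026,.035,.08]),('legtop -y',[-.026,-.035,.08]),('heelbot +y',[-.026,.035,0]),('toebot +y',[.026,.035,0]),('toetop +y',[.026,.035,.008]),('toetop -y',[.026,-.035,.008])]:
    w=o+R@p; print(n,(proj(K,E,w)-[290,150])*5,(proj(K2,E2,w)-[360,210])*3.333+[600,0])
```

```text
legtop -x +y [574.23479969  74.24371191] [751.23028592 270.93032443]
legtop -y [585.58839951  48.92295697] [835.54699648 267.65068717]
heelbot +y [561.98338205 206.18760376] [728.53176091 275.36669644]
toebot +y [472.53210691 198.0693029 ] [723.39266338 215.80851796]
toetop +y [473.50184736 185.34489506] [725.50232648 215.05765458]
toetop -y [489.41798603 155.44298713] [804.94973632 211.99353487]
```

Run:
```python
from h import *
np.set_printoptions(linewidth=180)
t,K2,E2=cam('top'); g=cv2.cvtColor(t,cv2.COLOR_RGB2GRAY).astype(int)
print(g[268:296:2,394:420])
i,K,E=cam('side'); h=cv2.cvtColor(i,cv2.COLOR_RGB2GRAY).astype(int); print(h[178:194,380:410])
```

```text
[[135 135 132 133 131 129 128 128 127 127 126 123 128 131 134 133 139 140 134 100  64  80  95  53  61  78]
 [141 138 138 136 139 134 135 132 132 133 134 131 129 126 131 129 135 142 141 120  76  86 112  65  58  75]
 [144 143 144 142 139 145 144 144 141 140 140 135 134 133 128 129 132 138 140 135  72  73  81  71  50  77]
 [145 145 144 143 141 136 141 142 142 141 141 151 187 205 209 208 207 199 194 175 109  78  71  70  47  74]
 [143 141 142 141 136 125 139 159 213 151 142 163 232 236 236 234 210 115  74  77  72  45  43  41  27  40]
 [142 141 139 138 136 116 135 147 173 144 138 147 195 234 236 236 227  99  30  39  43  32  42  36  31  41]
 [ 91  92  90  91  88 101 136 142 160 213 145 133 204 235 236 237 229 110  39  35  40  36  43  37  35  34]
 [ 91  91  89  88  87 101 136 140 164 225 160 166 230 234 236 236 230 120  41  34  38  39  37  36  34  25]
 [ 91  89  90  89  88  99 126 139 148 172 143 138 144 149 180 190 227 162 108  88  62  59  68  65  37  28]
 [ 91  91  90  89  90  93 116 135 137 139 139 139 139 136 135 161 230 233 231 213  89  53  69  67  47  26]
 [ 90  91  91  91  90  95 111 
[... 1667 characters left out ...]
150 152 152 150 148 147 144 142 140 140 153 153 153 149 118 141 144 145 145 143 145]
 [147 144 144 143 142 129 149 152 152 152 152 154 152 151 150 150 149 153 153 153 153 151 145 143 143 143 145 143 145 146]
 [145 142 146 147 144 141 146 146 145 147 144 145 111 125 124 126 150 151 152 153 150 152 148 144 146 144 144 143 144 144]
 [142 143 143 145 146 144 144 144 143 144 145 143 143 143 142 144 145 145 145 145 144 144 143 144 143 146 144 144 144 144]
 [143 142 143 145 146 144 143 143 145 147 143 143 144 145 145 144 145 143 144 143 145 142 145 144 143 145 146 145 144 143]
 [143 145 145 145 144 146 143 145 142 145 144 146 144 144 144 144 144 144 144 146 145 144 146 146 143 142 144 143 146 146]]
```

Bracket hanging point: predicted and observed edges agree within about 1 px. The bracket sits about 3 mm further to -y than planned, so I shift +y by 4 mm and then insert along the rod.

Emit:
arm_command([
  [[0, 4, 0], 0, 0],
  [[20, 6, -2], 0, 0],
  [[40, 8, -4], 0, 0],
  [[55, 9.5, -6], 0, 0],
  [[65, 10.5, -7], 0, 0],
  [[75, 11.5, -8], 0, 0],
  [[85, 12.5, -9], 0, 0],
  [[95, 13.5, -10], 0, 0],
  [[100, 14, -10.5], 0, 0],
  [[100, 14, -10.5], 0, 0],
])

```text
time_s: 9.0
position: [0.4798, -0.3403, 0.1104]
tool_rot: [3.142, -0.0, 1.67]
wrist_force: [-0.4, -0.3, -1.3]
grip_width: 0.091
grip_force: 30.0
```

Run:
```python
from h import *
i,K,E=cam('side'); a=cv2.resize(i[150:230,310:410],(500,400),interpolation=cv2.INTER_CUBIC)
t,K2,E2=cam('top'); b=cv2.resize(t[210:290,370:430],(300,400),interpolation=cv2.INTER_CUBIC)
save('s8.png',np.hstack([a,b])); print(arm.state()['wrist_force'])
```

```text
[-0.90364667  0.6481158  -1.85619374]
```

View pics/s8.png

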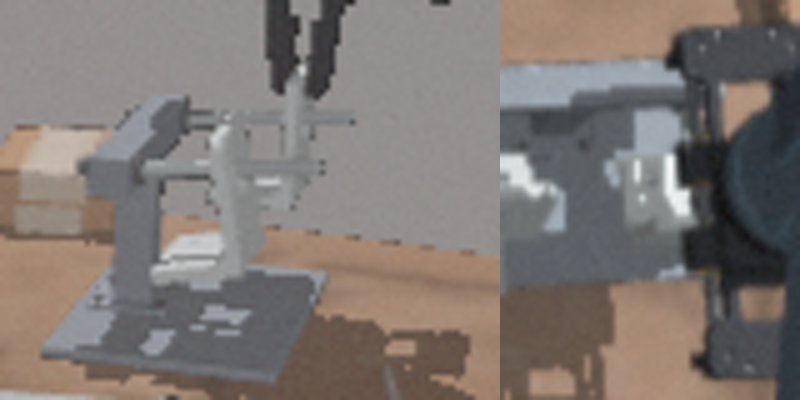

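The rod passes through the leg: its tip is visible at (350,118) beyond the leg at (300,118), and there's no side force. I've now used all 10 pictures, so I'll work from numbers. Next is lowering.

Emit:
arm_command([
  [[0, 0, -2], 0, 0],
  [[0, 0, -4], 0, 0],
  [[0, 0, -5], 0, 0],
  [[0, 0, -5], 0, 0],
])

```text
time_s: 9.6
position: [0.4793, -0.3407, 0.1066]
tool_rot: [-3.141, 0.001, 1.67]
wrist_force: [-3.6, 1.9, 9.3]
grip_width: 0.089
grip_force: 30.0
```

Emit:
arm_command([
  [[0, 0, -4], 0, 0],
  [[0, 0, -4], 0, 20],
  [[0, 0, -4], 0, 50],
  [[0, 0, -4], 0, 50],
  [[0, 0, -4], 0, 50],
  [[0, 0, 10], 0, 50],
  [[0, 0, 30], 0, 50],
  [[0, 0, 60], 0, 50],
  [[0, 0, 100], 0, 50],
  [[-20, 30, 130], 0.05, 50],
  [[-20, 80, 130], 0.1, 50],
  [[-20, 130, 130], 0.2, 50],
])

```text
time_s: 11.1
position: [0.4582, -0.2096, 0.236]
tool_rot: [-3.14, 0.0, 1.871]
wrist_force: [1.0, -0.2, -0.2]
grip_width: 0.566
grip_force: 0.0
```

Run:
```python
from h import *
np.set_printoptions(linewidth=190)
i,K,E=cam('side'); h=cv2.cvtColor(i,cv2.COLOR_RGB2GRAY).astype(int)
print(h[158:206:2,350:384])
t,K2,E2=cam('top'); g=cv2.cvtColor(t,cv2.COLOR_RGB2GRAY).astype(int); print(g[240:272:2,390:424]); print(arm.state()['position'],arm.state()['wrist_force'],arm.state()['tool_rot'])
```

```text
[[146 144 144 144 143 144 144 146 143 145 144 144 144 146 143 147 145 142 144 144 144 143 143 143 145 145 144 146 143 143 146 144 146 145]
 [146 144 145 145 143 145 144 145 145 146 145 145 145 145 145 143 145 143 141 144 147 144 144 145 145 144 145 144 144 144 144 145 144 144]
 [145 143 143 143 143 145 144 145 145 144 144 145 142 146 145 144 146 146 144 145 145 145 144 145 142 143 144 144 143 145 145 144 143 145]
 [145 146 145 144 143 143 142 146 142 143 144 146 145 145 144 144 145 145 143 192 201 163 110 138 146 144 144 145 144 144 146 142 142 143]
 [142 144 146 145 146 144 145 143 144 146 145 142 145 144 144 144 143 192 201 167 144 137 136 142 146 145 142 146 142 145 145 145 146 143]
 [145 142 143 144 146 146 144 144 144 146 144 145 143 144 145 143 173 180 173 140 137 138 139 142 144 144 144 144 146 146 143 144 145 145]
 [142 143 142 143 142 145 144 144 145 144 143 145 143 143 144 142 137 155 153 142 137 138 133 142 144 144 144 142 145 143 145 144 144 145]
 [114 115 111 145 154 149 153 152 142 147 148 179 183 177 175 175 164 157 156 144 140 168 169 165 167 167 163 163 163 162 160 1
[... 3887 characters left out ...]
 111 107 107 103]
 [100  99  99 101 100 107 107 108 109 113 112 112 113 115 114 116 116 118 119 117 119 117 119 119 117 117 117 113 113 110 110 109 105 100]
 [ 97 100 100 102 102 108 108 108 109 112 110 112 113 114 115 116 116 118 115 119 117 117 121 118 117 118 116 114 114 113 110 108 103 104]
 [ 98  99 101 101 105 108 109 110 109 109 112 113 114 117 116 116 114 115 117 121 117 118 116 119 118 115 115 114 114 113 108 110 107 103]
 [ 99  98 101 104 105 108 109 109 110 111 113 112 113 113 116 117 117 117 119 119 117 117 117 119 119 117 118 114 113 112 110 108 105 103]]
[ 0.45878762 -0.20488376  0.2358663 ] [ 0.59122882 -0.45863994 -0.20879256] [-3.14048621e+00 -2.18157373e-03  1.87890311e+00]
```

The drilled bracket hangs tilted on the rod, with its leg crossing the rod at side column 368 and the rod tip at column 380. Next is the blank.

Emit:
arm_command([
  [[10, 50, 5], 0.03, 40],
  [[20, 108, 5], 0.08, 40],
  [[32, 166, 5], 0.13, 40],
  [[44, 224, 5], 0.18, 40],
  [[56, 282, 5], 0.23, 40],
  [[68, 340, 5], 0.276, 40],
  [[80, 398, 0], 0.276, 40],
  [[94, 454, -30], 0.276, 40],
  [[104, 500, -60], 0.276, 40],
  [[108.5, 526, -100], 0.276, 40],
  [[108.5, 526, -130], 0.276, 40],
  [[108.5, 526, -160], 0.276, 40],
  [[108.5, 526, -182], 0.276, 40],
  [[108.5, 526, -192.5], 0.276, 40],
  [[108.5, 526, -192.5], 0.276, 40],
  [[108.5, 526, -192.5], 0.276, 40],
])

```text
time_s: 13.2
position: [0.5687, 0.3159, 0.0441]
tool_rot: [3.14, 0.0, 2.146]
wrist_force: [0.3, -0.4, 0.8]
grip_width: 0.454
grip_force: 0.0
```

Emit:
arm_command([
  [[0, 0, 0], 0, 20],
  [[0, 0, 0], 0, 0],
  [[0, 0, 0], 0, 0],
  [[0, 0, 0], 0, 0],
  [[0, 0, 0], 0, 0],
  [[0, 0, 0], 0, 0],
])

```text
time_s: 13.95
position: [0.5682, 0.3156, 0.0431]
tool_rot: [3.141, 0.0, 2.146]
wrist_force: [-0.0, 0.1, 2.6]
grip_width: 0.087
grip_force: 30.0
```

Emit:
arm_command([
  [[0, 0, 20], 0, 0],
  [[0, 0, 60], 0, 0],
  [[-3, -8, 115], 0, 0],
  [[-10, -40, 150], -0.03, 0],
  [[-20, -90, 155], -0.1, 0],
  [[-35, -145, 155], -0.16, 0],
  [[-50, -200, 155], -0.22, 0],
  [[-65, -255, 155], -0.28, 0],
  [[-80, -310, 150], -0.326, 0],
  [[-90, -350, 130], -0.326, 0],
  [[-90, -358, 90], -0.326, 0],
  [[-90, -358, 50], -0.326, 0],
  [[-90, -358, 28], -0.326, 0],
  [[-90, -358, 20], -0.326, 0],
  [[-90, -358, 20], -0.326, 0],
])

```text
time_s: 15.82
position: [0.4783, -0.0423, 0.0634]
tool_rot: [3.141, 0.0, 1.82]
wrist_force: [0.4, 0.1, -1.4]
grip_width: 0.086
grip_force: 30.0
```

Run:
```python
from h import *
np.set_printoptions(linewidth=190,precision=4,suppress=True)
i,K,E=cam('side'); h=cv2.cvtColor(i,cv2.COLOR_RGB2GRAY).astype(int)
s=arm.state(); T=s['position'];print(T,s['wrist_force'],s['tool_rot'])
R=np.array([[.9692,-.2462,0],[.2462,.9692,0],[0,0,1]]); o=T-R@[-.022,0,0]; o[2]-=.043
for p in [(-.026,.035,0),(.026,.035,0),(.026,.035,.008),(-.026,.035,.08),(-.018,.035,.08),(.026,-.035,.008)]: print(p,proj(K,E,o+R@p))
u,v=proj(K,E,o).astype(int); print(u,v); print(h[v-36:v+16:2,u-22:u+22])
t,K2,E2=cam('top')
for p in [(.026,.035,.008),(.026,-.035,.008)]: print('top',proj(K2,E2,o+R@p))
g=cv2.cvtColor(t,cv2.COLOR_RGB2GRAY).astype(int);u,v=proj(K2,E2,o).astype(int);print(u,v);print(g[v-16:v+10,u-18:u+18])
```

```text
[ 0.4787 -0.0423  0.0639] [-0.5908  0.1371 -2.2528] [3.1404 0.0005 1.82  ]
(-0.026, 0.035, 0) [335.4055 242.7695]
(0.026, 0.035, 0) [314.5318 241.0694]
(0.026, 0.035, 0.008) [314.5677 238.141 ]
(-0.026, 0.035, 0.08) [336.3932 212.3893]
(-0.018, 0.035, 0.08) [333.0513 212.1761]
(0.026, -0.035, 0.008) [318.6558 227.5861]
326 236
[[150 148 149 ... 162 198 202]
 [151 149 149 ... 169 179 196]
 [149 148 148 ... 151 158 159]
 ...
 [139 138 137 ... 104 138 141]
 [138 140 137 ...  97  98 100]
 [137 139 139 ...  93  91  93]]
top [290.9098 239.7444]
top [313.0995 235.5886]
303 246
[[115  77  66  68  65  58  48  55  69  74 103 107 105  79  92 109 114 113  95  89  83  80  85  89  90  89  89  90  89  92  90  93  94  93  98  94]
 [119  84  78  82  84  78  52  52  73  67  96 109 109  88  88 111 116 114  88  81  79  84  85  86  89  89  89  91  89  91  95  93  97  93  95  97]
 [109 111 111 113 113 107  68  52  68  67  84 110 114 104  80 112 117 115  98  80  80  76  82  84  88  90  89  90  90  91  91  95  95  93  96  94]
 [109 123 123 121 120 116  85  45  58  69  74 110 115 112  88 101 117 120 113  84 
[... 2599 characters left out ...]
28 128 132 129  90  67  59  58  66  63  60  61  62  66  68  69  71  74  77  79  78  78  82  81  85  85  87  89]
 [126 125 122 117 123 121 119 117 117 117 125 116  80  58  58  59  64  61  59  57  64  65  70  68  71  75  72  77  78  80  78  83  85  84  89  86]
 [123 121 122 120 120 122 121 119 111 105 119 103  56  50  59  56  56  56  58  59  60  63  68  68  69  69  74  71  76  78  80  81  79  83  86  88]
 [125 122 122 121 122 122 119 120 111 100 109  89  50  42  53  57  59  65  59  60  61  57  63  68  67  73  72  74  77  79  79  81  81  82  83  88]
 [121 123 120 121 123 122 121 119 115 104 107  95  46  42  50  54  60  63  58  61  60  63  62  65  69  70  71  72  77  77  78  78  80  85  83  84]]
```

Emit:
arm_command([
  [[0, 0, -4], 0, 0],
  [[0, 0, -6], 0, 0],
  [[0, 0, -7], 0, 0],
  [[0, 0, -8], 0, 0],
  [[0, 0, -8], 0, 0],
])

```text
time_s: 16.55
position: [0.4781, -0.0424, 0.055]
tool_rot: [3.142, 0.0, 1.82]
wrist_force: [0.1, -0.2, -0.4]
grip_width: 0.086
grip_force: 30.0
```

Emit:
arm_command([
  [[10, 2.5, 0], 0, 0],
  [[20, 5, 0], 0, 0],
  [[29, 7.4, 0], 0, 0],
  [[37, 9.4, 0], 0, 0],
  [[43, 10.9, 0], 0, 0],
  [[46.5, 11.8, 0], 0, 0],
  [[46.5, 11.8, 0], 0, 0],
])

```text
time_s: 17.42
position: [0.5253, -0.0305, 0.055]
tool_rot: [3.14, 0.0, 1.82]
wrist_force: [-0.0, 0.1, 1.3]
grip_width: 0.089
grip_force: 30.0
```

Emit:
arm_command([
  [[-1.5, 6, 0], 0, 0],
  [[-2.5, 10, 0], 0, 0],
  [[-3, 12, 0], 0, 0],
  [[-3.4, 14, 0], 0, 0],
  [[-3.4, 14, 0], 0, 0],
])

```text
time_s: 18.05
position: [0.5213, -0.017, 0.055]
tool_rot: [3.141, 0.001, 1.82]
wrist_force: [0.4, -3.4, 3.4]
grip_width: 0.085
grip_force: 30.0
```

Emit:
arm_command([
  [[2, 0.5, 0], 0, 0],
  [[4, 1, 0], 0, 0],
  [[5.5, 1.4, 0], 0, 0],
  [[7, 1.8, 0], 0, 0],
  [[7, 1.8, 0], 0, 0],
])

```text
time_s: 18.68
position: [0.5269, -0.0156, 0.055]
tool_rot: [-3.139, 0.001, 1.819]
wrist_force: [-2.8, -4.7, 9.7]
grip_width: 0.088
grip_force: 30.0
```

Emit:
arm_command([
  [[1, 0.5, 0.5], 0, 0],
  [[2, 1.5, 0.5], 0, 0],
  [[2.5, 2.5, 0.5], 0, 0],
  [[2.5, 2.5, 0.5], 0, 0],
  [[2.5, 2.5, 0.5], 0, 0],
])

```text
time_s: 19.3
position: [0.5287, -0.0149, 0.0552]
tool_rot: [-3.137, 0.002, 1.818]
wrist_force: [-4.6, -7.5, 9.2]
grip_width: 0.089
grip_force: 30.0
```

Emit:
arm_command([
  [[1, 0.3, 0], 0, 0],
  [[2, 0.5, 0], 0, 0],
  [[3, 0.8, 0], 0, 0],
  [[3, 0.8, 0], 0, 0],
  [[3, 0.8, 0], 0, 0],
])

```text
time_s: 19.92
position: [0.529, -0.015, 0.0553]
tool_rot: [-3.131, 0.003, 1.818]
wrist_force: [-12.9, -9.4, 21.4]
grip_width: 0.085
grip_force: 30.0
```

Emit:
arm_command([
  [[0, 0, 1], 0, 0],
  [[-0.3, 1, 1], 0, 0],
  [[-0.5, 2, 1], 0, 0],
  [[-0.8, 3, 1], 0, 0],
  [[-0.8, 3, 1], 0, 0],
  [[-0.8, 3, 1], 0, 0],
])

```text
time_s: 20.68
position: [0.5296, -0.0144, 0.0559]
tool_rot: [-3.133, 0.006, 1.816]
wrist_force: [-6.9, -14.4, 13.0]
grip_width: 0.089
grip_force: 30.1
```

Run:
```python
from h import *
np.set_printoptions(linewidth=200,precision=4,suppress=True,threshold=10000)
i,K,E=cam('side'); h=cv2.cvtColor(i,cv2.COLOR_RGB2GRAY).astype(int)
s=arm.state();print(s['time_s'],s['position'],s['wrist_force'],s['ft_torque'],s['tool_rot'])
R=np.array([[.9692,-.2462,0],[.2462,.9692,0],[0,0,1]]); o=np.array([.5494,-.0084,.012])
for p in [(-.026,.035,0),(-.026,.035,.025),(-.018,.035,.025),(-.026,.035,.08),(-.018,.035,.08),(-.026,-.035,.08)]: print(p,proj(K,E,o+R@p))
print(h[204:250:2,300:330])
```

```text
20.725 [ 0.5296 -0.0144  0.0559] [ -7.5512 -14.059   12.4729] [-3.1434  1.5436  0.0349] [-3.133   0.0055  1.8162]
(-0.026, 0.035, 0) [312.3651 246.791 ]
(-0.026, 0.035, 0.025) [312.4595 237.5355]
(-0.018, 0.035, 0.025) [309.2339 237.2791]
(-0.026, 0.035, 0.08) [312.6733 216.5741]
(-0.018, 0.035, 0.08) [309.3822 216.3531]
(-0.026, -0.035, 0.08) [317.0263 207.0248]
[[146 145 148 146  96  59  56  60  57  61  51  87 135 140  92  62  57  58  61  60  55  93 140 146 148 149 149 149 149 148]
 [147 147 147 146 108  68  60  57  56  56  54  90 133 142 108  64  61  57  59  59  54 117 141 147 147 147 149 149 146 154]
 [147 148 146 147 112  69  57  57  54  56  58  49 153 200 132  69  56  64  60  57  53 137 143 147 147 149 149 151 153 153]
 [149 145 147 148 127  76  60  56  53  58  59  83 134 201 116  56  57  58  59  61  70 135 144 146 148 148 151 148 157 121]
 [148 146 146 146 144  82  61  61  56  56  73 128 134 116  68  57  59  60  60  60  71 138 148 142 153 154 153 151 149 150]
 [144 148 146 148 147  95  56  60  60  56 124 132 132 131  76  59  56  59  60  56 113 142 147 152 152 153 153 153 151 1
[... 1395 characters left out ...]
127 121 123 122 113  79  62  81 151 170 174 188 188 186 187 188 187 187 187 188 188]
 [142 142 141 140 141 132 133 127 126 123 116 116 114 113 105 106 114 118 118 118 164 184 187 187 187 187 189 189 188 189]
 [140 141 140 140 133 128 125 128 127 124 138 139 141 140 139 139 141 140 141 120 163 185 185 184 186 184 184 186 185 187]
 [168 187 189 187 187 168 142 136 140 138 138 137 140 143 142 143 144 143 142 118 121 119 125 127 126 125 129 127 125 181]
 [174 149 141 140 139 136 138 139 138 138 135 142 141 139 141 139 142 140 140 117 115 115 114 113 114 114 113 112 116 123]
 [138 138 137 138 139 139 139 137 135 138 139 141 142 141 140 141 139 141 142 116 114 117 116 117 115 114 116 115 118 123]]
```

Fence forces are about 10 N (x) and 12 N (y). The leg edge sits at columns 309-312, upright and where home predicts. I'll confirm the hung bracket is unmoved and hand in.

Run:
```python
from h import *
i,K,E=cam('side'); h=cv2.cvtColor(i,cv2.COLOR_RGB2GRAY).astype(int)
print(h[164,366:374],h[188,361:370]); s=arm.state(); print(s['wrist_force'],s['grip_force'])
if h[164,369]>180 and h[188,363]>180: print(arm.finish_job())
```

```text
[145 147 147 196 203 171 113 142] [174 198 202 201 201 201 202 155 156]
[ -7.34254209 -14.31973998  11.88770409] 30.068785920739174
the job is handed in; nothing more can be done
None
```

I handed the job in, and no verdict came back: by my camera and force checks, the drilled bracket hangs by its hole on the free rod. The blank is home in the jig corner, still gripped at 30 N and pressed on both fences with an estimated 10–12 N each.

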